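# Re-aim a clamped water-outlet housing at the test nozzle

## Robot

A 6-joint arm with a two-finger parallel gripper is mounted at the origin on the work surface. World frame = base frame: x ahead of the robot, y to its left, z up, the work surface at z = 0. Lengths are in mm, angles in rad, forces in N, time in s.
With the tool pointing down it reaches from about 400 to 925 mm from the base axis. Payload 12.5 kg.
Tool frame: the origin (TCP) lies at the very end of the fingers, on their centre line; the grasp point (between the pads) lies env.grip_point_offset behind it (env.grip_point_offset is the distance from the TCP to the grasp point, in mm); y points along the fingers, z is the direction in which the jaws open and shut, and the axes are right-handed (so a half turn about y gives the same grasp; the last joint's range is limited). The gripper opens to 95 mm and grips with 3 to 60 N. Pads are 20 mm wide; open, the fingers measure 119 mm over their backs; the gripper's body (75 mm by 180 mm) begins 59 mm behind the grasp point.
Start: joints at [1.227, 0.491, 1.559, -0, 1.092, -0.106], TCP at [147.21, 607.434, 214.661] pointing down, gripper open.
Joint ranges: [-3.1, 3.1], [-0.84, 2.19], [0.05, 2.79], [-1.13, 4.28], [0.06, 2.93], [-2.69, 2.69]. Speed limits (rad/s): [2.22, 2.22, 2.79, 3.14, 3.14, 3.14].

## Interface

Orientations are given as [roll, pitch, yaw] about the fixed x, y, z axes, in that order (R = Rz(yaw) Ry(pitch) Rx(roll)).
In Python, from cell import readout, read_camera, env, nets gives the robot as it stands.
- The arm moves only by the tool apply_moves, never from a script. Its argument "increments" is a list of rows, each a list of 3 entries, a list of its own where there are three numbers: the shift along the tool's x, y, z in cm, then the turn, a rotation vector about the tool's x, y, z in degrees, then the finger opening in cm, from 0 to 9.51. A call has exactly 5 rows; each row shifts and turns the pose as measured when the row begins, along the tool's axes as they then stand; what a row does not reach is not made up. A row lasts 1/8 s, in which the tool goes at most 62.5 mm and 10.7 degrees, less where a joint would pass 70% of its speed; a pose out of reach is approached as far as the arm can. A call with a gripper value outside its range is refused whole. The fingers move at their own pace and stop on an object; the grip force is fixed at half the most. Time passes only in rows, so rows that do not move let the fingers close, or fill a call up. It gives the time, the measured TCP pose, the force and the opening at its end, in the units of the state.
- readout.state(): the state, without advancing time (a new reading comes with each control period).
- read_camera(name): name is "scene" or "side" or "wrist"; returns a dict with "img" (384x512x3 uint8, red, green, blue), "vfov" (degrees; the focal length in pixels is half the picture's height over the tangent of half this angle, whatever the lens; pixels are square), "cx", "cy" (the principal point, pixels), "rvec" (rotation vector, rad) and "tvec" (3), from world to camera coordinates, as OpenCV has them; the wrist camera has in their place "mount" (4x4, takes a point from camera to tool coordinates, whose origin is the TCP and whose axes are the tool frame's). Camera axes: x right, y down, z forward; pixel columns grow to the right and rows downward; lengths in mm; the calibration is good to about 2 mm. A picture is of the moment at which its call begins: read the wrist's pose just before it. There is no depth.
- env.job_done(): hands the job in, once; it reports no verdict.
Trained networks look in a picture, given as the dict that the camera call returned (one of the last four; its "shot" number tells which), for a name from the list of things; names that differ only in an ending like _2 or _b are one class to them, and where a whole thing is asked for, a point or a joint stands for the part that bears it (a point fixed in the world has none). Each returns a list of dicts, best first, with "confidence" (0 to 1); they miss things now and then, are a little off and sometimes report something else, mostly with a low value. They report only what shows in the picture. A call takes as long as a camera call. They do not tell look-alikes from the thing itself.
- nets.look_for(picture, thing): "point" ([x, y, z] in mm, in the coordinates of the camera as it stood for that picture, good to about 4 mm: the middle of the surface that is visible of it).
- nets.mark_of(picture, thing): "point" ([x, y, z] in mm, in the coordinates of the camera as it stood for that picture, good to about 4 mm: a listed point, or the origin of a listed thing).
The state is a dict: "t": time; "joints": joint angles; "qvel": joint speeds; "tau": joint torques, N m; "eef_pos": TCP position; "tcp_rot": TCP orientation; "ft_force": force on the tool from outside, world axes, zero at the start; "moment": the same for the moment, N m; "opening": opening from 0.0 (shut) to 1.0 (fully open).
Only numpy, scipy, OpenCV 4.12 (cv2) and the standard library are available. Lean on these libraries where they do the work, as an engineer would, in place of code of your own. Each camera call takes 0.05 s, during which the arm holds its last target. There are 200 camera calls.

## Task

The water-outlet housing is clamped in the stand with its neck pointing away from the test nozzle. Back off the T-handle screw just enough to free the housing (less than half a turn), turn the housing in its seat until its neck points straight at the nozzle, then screw it down again as firmly as it was and let go. Keep the housing down in its seat, do not force it round while it is clamped, and leave everything else on the bench where it is.

Things in the scene. Friction and masses are not known exactly. Their poses are not given: they have to be found in the camera images.
- stand: Grey clamp stand fixed to the bench. Origin: on its vertical screw axis at bench level; z up. Base plate 200 x 120 x 20 high. Round the axis a seat at height 20 with a raised lip (inner radius 40, 8 high). On its -x side a column (85 to 125 behind the axis) carries an arm over the axis: heights 135 to 167, 44 wide, ending 20 ahead of the axis. The neck sticks out on the open +x side.
- handle (a joint): Angle (rad) of the T-handle on top of the stand, about the screw axis: grows anticlockwise from above (loosening). The handle keeps its height and drives a sprung pad, 2.5 mm per rad. 0: pad just touches; below 0 it presses, about 33 N per rad (-0.9 to -0.6 at the start, stop at -1.2); above 0 a gap. Stays where left; takes 0.12 N m free, to 0.25 N m pressing.
- handle_grip (a point): Middle of the T-handle's cross bar, on the screw axis, 197 above the bench. The bar is a steel box 64 long, 13 wide, 24 high (heights 183 to 207); its long direction is this point's x axis and turns with the handle. Grip it across its 13 width from above.
- pad: Black rubber pressure pad, 36 dia, 12 thick, at the foot of the plunger under the stand's arm. Origin: centre of its lower face.
- housing: Cast aluminium housing, loose, 0.3 to 0.65 kg, standing in the stand's seat under the pad. Flange 76 dia, 10 thick; body 60 dia, flat top at 78. A round neck, 30 dia, sticks out level along its +x, its axis 42 above the underside, its end 135 from the housing's axis, with a bead (35 dia) over the last 9. Origin: centre of its underside (20 above the bench when seated; 2 play in the seat); z up.
- neck_grip (a point): Point on the neck's axis, 105 from the housing's axis, 62 above the bench, where it can be gripped across its 30 width from above. Axes as the housing.
- neck_tip (a point): Centre of the neck's open end, 135 from the housing's axis. Axes as the housing.
- nozzle: Test nozzle on its own fixed foot: a short cone-ended steel nozzle, 30 dia, on a grey post (84 high), pointing at the stand. Its origin lies not on it but on the stand's screw axis, at bench level; its +x points from there to the nozzle. The neck is aimed when the housing's +x equals this +x.
- nozzle_tip (a point): Centre of the nozzle's tip, 160 from the screw axis, 62 above the bench; the aimed neck ends 25 before it.
- oil_filter: Bystander, loose: white spin-on oil filter can, 76 dia x 88 high; origin: centre of its underside.
- plug_carton: Bystander, loose: small brown carton, 50 x 50 x 90 high; origin: centre of its underside.
- filter_box: Bystander, loose: yellow filter box, 100 x 100 x 110 high; origin: centre of its underside.
- spanner: Bystander, loose: steel spanner 180 long, lying flat; origin: centre of its underside.
- flask: Bystander, loose: white plastic bottle, 68 dia x 170 high; origin: centre of its underside.
- gasket: Bystander, loose: black rubber ring, 72 outside dia, 8 thick; origin: centre of its underside.
- parts_bin: Bystander, loose: open blue parts bin, 150 x 110 x 75 high; origin: centre of its underside.
There are look-alikes about, which are no part of the job. Leave any green or pink look-alike of the housing alone.

How it is judged:
By the outcome, as a careful person would: the job done as asked, in the order asked, and still so for the second after the job is handed in, with the robot touching nothing.
It also fails if it takes over 72 s, if anything falls off the work surface, if the arm or the gripper's body presses on something with over 40 N, if the wrist force passes 120 N, or if a joint passes its speed limit or range.

## Working session

There is one attempt and no reset: what is moved stays moved. The work goes in short steps, Python scripts to look and compute and a tool call to move; the robot and the scene stay as the last step left them, time stands still between calls to the robot, and variables do not carry over. Pictures are saved under pics/ and viewed, about 8 in all and at most 12, crops included, and the job is handed in when it is done.

Besides the shell and the picture viewer there is one more tool, called after "Call:" in YAML: its name, and indented under it one key for each argument. apply_moves: Moves the arm, as the interface text tells. Its arguments: {"type":"object","properties":{"increments":{"type":"array"}},"required":["increments"]}

```bash
ls; mkdir -p pics; cat > h.py <<'E'
import numpy as np, cv2
from scipy.spatial.transform import Rotation as R
from cell import readout, read_camera, env, nets
def T(pic, st=None):
    M=np.eye(4)
    if 'mount' in pic:
        M[:3,:3]=R.from_euler('xyz',st['tcp_rot']).as_matrix(); M[:3,3]=st['eef_pos']
        return M@np.array(pic['mount'])
    M[:3,:3]=cv2.Rodrigues(np.array(pic['rvec'],float))[0]; M[:3,3]=np.ravel(pic['tvec'])
    return np.linalg.inv(M)
def w(M,p): return np.round((M@np.append(p,1))[:3],1)
def proj(pic,M,p):
    c=np.linalg.inv(M)@np.append(p,1); f=192/np.tan(np.radians(pic['vfov'])/2)
    return f*c[0]/c[2]+pic['cx'], f*c[1]/c[2]+pic['cy']
def ray(pic,M,u,v,z):
    f=192/np.tan(np.radians(pic['vfov'])/2)
    d=M[:3,:3]@np.array([(u-pic['cx'])/f,(v-pic['cy'])/f,1]); o=M[:3,3]
    return o+d*(z-o[2])/d[2]
def save(pic,n): cv2.imwrite(f'pics/{n}.png',pic['img'][:,:,::-1])
E
python3 - <<'E'
from h import *
st=readout.state(); print(st['t'],st['eef_pos'],st['tcp_rot'],st['opening'],env.grip_point_offset)
ims=[]
for c in('scene','side'):
    p=read_camera(c); M=T(p); ims.append(p['img'])
    for n in ['stand','handle_grip','pad','housing','neck_grip','neck_tip','nozzle','nozzle_tip']:
        print(c,n,[(w(M,d['point']).tolist(),round(d['confidence'],2)) for d in nets.mark_of(p,n)[:3]])
    for n in ['oil_filter','plug_carton','filter_box','spanner','flask','gasket','parts_bin']:
        print(c,n,[(w(M,d['point']).tolist(),round(d['confidence'],2)) for d in nets.mark_of(p,n)[:2]])
cv2.imwrite('pics/a.png',cv2.resize(ims[0],(800,600))[:,:,::-1]);cv2.imwrite('pics/b.png',cv2.resize(ims[1],(800,600))[:,:,::-1])
E
```

```text
pics
0.0 [147.13009125 607.1651535  214.04587601] [-1.57191920e+00  1.15532916e-04 -2.37837987e-01] 1.0024456322056952 18.8
scene stand [([469.0, 14.2, -1.2], 0.56)]
scene handle_grip [([472.0, 13.8, 196.9], 0.44), ([543.6, -411.9, -0.1], 0.4)]
scene pad [([470.5, 9.9, 100.0], 0.55)]
scene housing [([177.0, 332.4, 0.4], 0.97), ([470.3, 14.5, 23.2], 0.87), ([157.9, -281.8, 0.8], 0.73)]
scene neck_grip [([256.0, -318.6, 40.5], 0.85), ([497.6, -85.1, 63.8], 0.58), ([254.0, 257.4, 42.1], 0.57)]
scene neck_tip [([682.5, 316.0, 43.1], 0.85), ([279.1, 241.8, 47.6], 0.85), ([282.4, -331.6, 44.1], 0.77)]
scene nozzle []
scene nozzle_tip [([630.3, 27.0, 61.3], 0.97), ([468.6, 11.6, 1.5], 0.33)]
scene oil_filter [([457.8, 192.1, 1.7], 0.72), ([628.7, 27.6, 61.5], 0.62)]
scene plug_carton [([347.4, -116.5, 2.3], 0.83)]
scene filter_box [([455.7, 191.6, 2.3], 0.75), ([575.2, 451.9, -0.6], 0.6)]
scene spanner [([393.5, -361.9, 4.4], 0.87)]
scene flask [([635.6, -312.4, 1.0], 0.93)]
scene gasket [([544.2, -413.4, -1.2], 0.79)]
scene parts_bin [([424.8, 444.8, -1.7], 0.8), ([501.8, -83.2, 65.5], 0.3
[... 248 characters left out ...]
 17.0], 0.74)]
side neck_grip [([252.7, 255.5, 41.8], 0.97), ([256.8, -318.1, 41.8], 0.92), ([671.8, 289.1, 46.5], 0.89)]
side neck_tip [([514.9, -113.8, 62.1], 0.84), ([280.6, -332.9, 45.7], 0.83), ([679.4, 316.8, 38.5], 0.74)]
side nozzle []
side nozzle_tip [([630.2, 25.9, 62.4], 0.89), ([345.9, -117.9, -0.2], 0.27)]
side oil_filter []
side plug_carton [([347.8, -121.4, 2.8], 0.81), ([640.1, -313.1, 1.8], 0.72)]
side filter_box [([573.6, 457.7, 2.6], 0.9)]
side spanner [([395.3, -354.8, -0.7], 0.56)]
side flask [([639.5, -316.6, 4.0], 0.57)]
side gasket [([543.2, -408.0, -3.5], 0.88), ([514.5, -113.1, 61.4], 0.28)]
side parts_bin [([425.8, 444.5, -4.2], 0.55), ([466.9, 18.0, 193.7], 0.23)]
```

View pics/a.png

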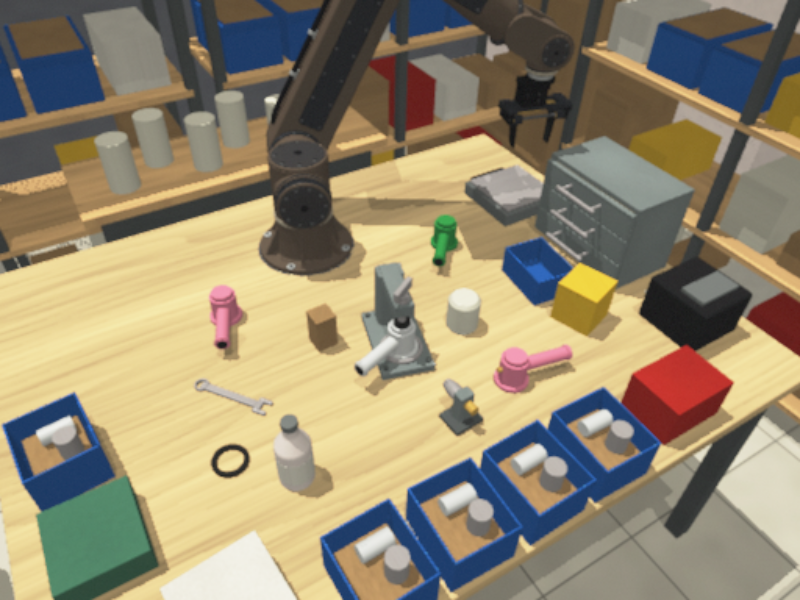

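View pics/b.png

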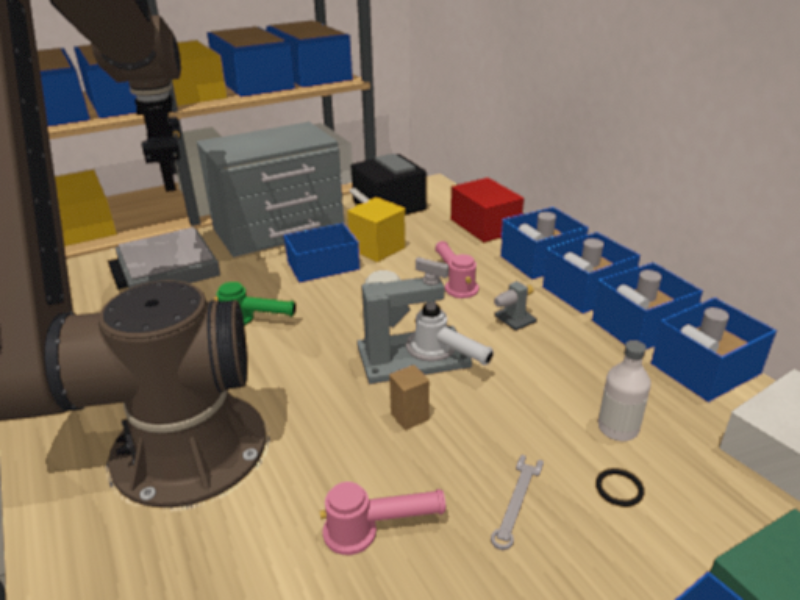

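The scene view shows the stand mid-bench at about (400,330). The grey housing's neck points to lower left, ending at (360,368), and the nozzle is at (460,405). The nets agree: axis ≈ (470,14), neck ≈ −72°, nozzle ≈ +4.5°. The green and pink look-alikes are well away. I'll move above the handle and look with the wrist camera.

Call:
apply_moves:
  increments:
    - [[5.4,-1.8,-1.8],[0,0,0],9.5]
    - [[5.4,-1.8,-1.8],[0,0,0],9.5]
    - [[5.4,-1.8,-1.8],[0,0,0],9.5]
    - [[5.4,-1.8,-1.8],[0,0,0],9.5]
    - [[5.4,-1.8,-1.8],[0,0,0],9.5]

```text
t: 2.22
eef_pos: [392.1, 454.1, 305.9]
tcp_rot: [-1.573, 0.001, -0.231]
ft_force: [0.3, 0.6, -0.3]
opening: 1.0
```

```bash
cat >> h.py <<'E'
def rel(tx,ty,tz,yaw=None):
    st=readout.state(); m=R.from_euler('xyz',st['tcp_rot']); p=np.array(st['eef_pos'])
    d=m.inv().apply(np.array([tx,ty,tz])-p)/10
    tgt=R.from_euler('xyz',[-np.pi/2,0,st['tcp_rot'][2] if yaw is None else yaw])
    print('t',round(st['t'],2),'pos',p.round(1),'rot',np.degrees(st['tcp_rot']).round(2),'op',round(st['opening'],3),'F',np.round(st['ft_force'],1),'M',np.round(st['moment'],2),'q',np.round(st['joints'],2))
    print('shift cm',d.round(2),'rv deg',np.degrees((m.inv()*tgt).as_rotvec()).round(2))
E
python3 -c "
from h import *
rel(440,14,340,0)"
```

```text
t 2.23 pos [392.1 454.1 305.9] rot [-9.010e+01  3.000e-02 -1.324e+01] op 1.0 F [ 0.3  0.6 -0.3] M [ 0.05 -0.   -0.05] q [ 0.75  0.38  1.49 -0.    1.27 -0.59]
shift cm [ 14.74  -3.35 -41.75] rv deg [  0.09 -13.24  -0.05]
```

Call:
apply_moves:
  increments:
    - [[1.9,-0.5,-5.3],[0,0,0],9.5]
    - [[1.9,-0.5,-5.3],[0,0,0],9.5]
    - [[1.9,-0.5,-5.3],[0,0,0],9.5]
    - [[1.9,-0.5,-5.3],[0,0,0],9.5]
    - [[1.9,-0.5,-5.3],[0,0,0],9.5]

```text
t: 2.85
eef_pos: [426.7, 166.3, 332.3]
tcp_rot: [-1.571, -0.002, -0.232]
ft_force: [1.3, -0.5, -0.1]
opening: 0.996
```

Call:
apply_moves:
  increments:
    - [[1.9,-0.4,-5.3],[0,0,0],9.5]
    - [[1.9,-0.4,-5.3],[0,0,0],9.5]
    - [[1.9,-0.4,-5.3],[0,0,0],9.5]
    - [[0,0,0],[0,-7,0],9.5]
    - [[0,0,0],[0,-6,0],9.5]

```text
t: 3.48
eef_pos: [445.4, -11.2, 346.2]
tcp_rot: [-1.572, -0.005, -0.006]
ft_force: [-0.5, 0.5, 0.6]
opening: 0.999
```

```bash
python3 - <<'E'
from h import *
rel(440,14,340,0)
st=readout.state(); p=read_camera('wrist'); M=T(p,st); save(p,'c')
print(M.round(2))
for n in ['stand','handle_grip','housing','neck_grip','neck_tip','nozzle_tip','pad']:
    print(n,[(w(M,d['point']).tolist(),round(d['confidence'],2)) for d in nets.mark_of(p,n)[:2]])
print('px',proj(p,M,[470,14,207]))
E
```

```text
t 3.48 pos [445.4 -11.2 346.2] rot [-90.06  -0.3   -0.32] op 0.999 F [-0.5  0.5  0.6] M [ 0.01 -0.05  0.05] q [-0.17  0.1   1.77 -0.    1.27 -1.74]
shift cm [-0.55  0.61  2.51] rv deg [ 0.07 -0.32  0.3 ]
[[ 0.0000e+00  9.6000e-01  2.9000e-01  3.6368e+02]
 [ 1.0000e+00 -0.0000e+00 -0.0000e+00 -1.0290e+01]
 [-0.0000e+00  2.9000e-01 -9.6000e-01  5.1671e+02]
 [ 0.0000e+00  0.0000e+00  0.0000e+00  1.0000e+00]]
stand [([467.6, 15.3, 2.6], 0.7)]
handle_grip [([471.3, 16.4, 199.7], 0.9), ([460.7, 186.6, 1.4], 0.2)]
housing [([651.4, 181.2, -3.4], 0.72), ([472.0, 13.4, 22.6], 0.63)]
neck_grip [([257.7, -317.8, 39.6], 0.98), ([505.7, -86.0, 63.1], 0.94)]
neck_tip [([287.3, -328.4, 43.3], 0.89), ([426.3, 443.8, 2.5], 0.7)]
nozzle_tip [([626.8, 23.7, 66.9], 0.62)]
pad []
px (np.float64(278.092341544926), np.float64(198.75485083745943))
```

View pics/c.png

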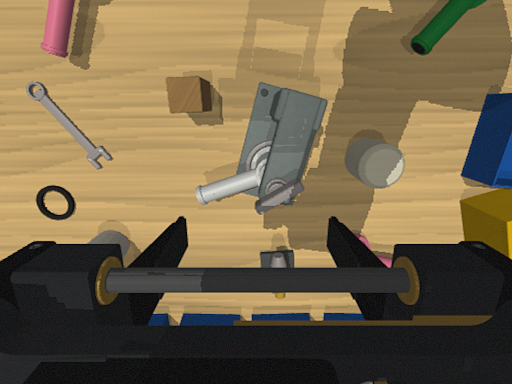

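The wrist view shows the grey stand with its arm running from (300,90) to (270,205). The T-bar lies from about (258,208) to (303,188), and the neck tip is at (203,195). Next is a crop to get the bar angle.

```bash
python3 - <<'E'
from h import *
im=cv2.imread('pics/c.png')[130:240,180:330]
cv2.imwrite('pics/c2.png',cv2.resize(im,None,fx=5,fy=5,interpolation=cv2.INTER_CUBIC))
E
```

```text
(no output)
```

View pics/c2.png

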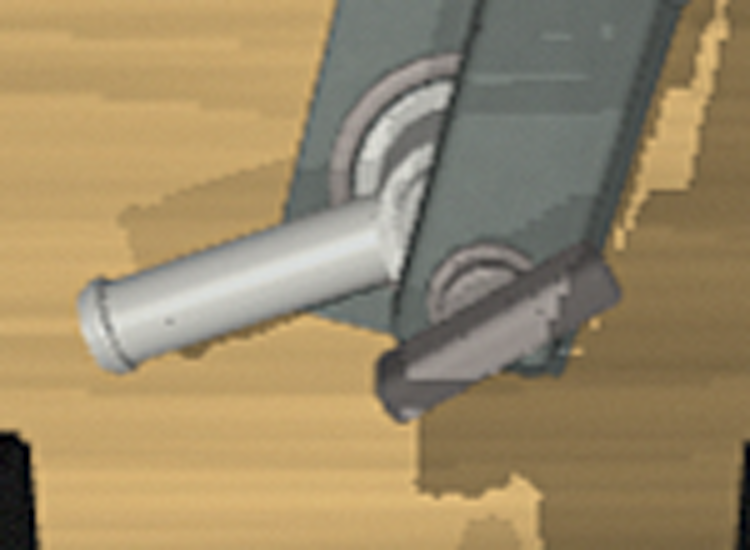

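```bash
python3 - <<'E'
from h import *
st=readout.state(); p=read_camera('wrist'); M=T(p,st)
def L(a,b,z,n):
    q=[ray(p,M,180+(u+.5)/5-.5,130+(v+.5)/5-.5,z) for u,v in(a,b)]; d=q[1]-q[0]
    print(n,q[0].round(1),q[1].round(1),np.degrees(np.arctan2(d[1],d[0])).round(1),np.linalg.norm(d).round(1))
L((405,422),(620,297),207,'bar bottom edge')
L((380,352),(590,245),183,'bar top edge')
L((410,378),(565,285),207,'bar ridge')
L((100,285),(375,200),62,'neck up'); L((125,370),(395,280),62,'neck lo'); L((385,235),(100,325),62,'neck mid')
L((470,0),(400,330),167,'arm left'); L((335,0),(285,220),20,'base left')
for n in ['handle_grip','nozzle_tip','neck_tip','neck_grip']:
    print(n,[(w(M,d['point']).tolist(),round(d['confidence'],2)) for d in nets.mark_of(p,n)[:2]])
E
```

```text
bar bottom edge [489.4  -5.7 207. ] [458.1  45.1 207. ] 121.7 59.7
bar top edge [479.8 -11.8 183. ] [451.7  41.1 183. ] 117.9 59.9
bar ridge [478.1  -4.5 207. ] [455.1  32.  207. ] 122.2 43.1
neck up [ 496.7 -109.4   62. ] [467.4 -14.2  62. ] 107.1 99.7
neck lo [ 528.  -102.7   62. ] [495.6  -7.5  62. ] 108.8 100.5
neck mid [479.6 -10.9  62. ] [ 511.2 -110.4   62. ] -72.4 104.5
arm left [392.5  11.3 167. ] [479.1  -6.6 167. ] -11.6 88.5
base left [404.2 -28.1  20. ] [484.3 -48.2  20. ] -14.1 82.5
handle_grip [([470.0, 16.2, 195.9], 0.56)]
nozzle_tip [([629.4, 23.3, 65.7], 0.77)]
neck_tip [([515.8, -110.4, 60.0], 0.95), ([283.2, -330.7, 42.4], 0.7)]
neck_grip [([257.6, 259.8, 45.4], 0.62), ([502.4, -84.4, 64.1], 0.61)]
```

Call:
apply_moves:
  increments:
    - [[2.5,1,2.6],[0,0,0],9.5]
    - [[0,2,0],[0,10,0],9.5]
    - [[0,2,0],[0,10,0],9.5]
    - [[0,2,0],[0,10,0],9.5]
    - [[0,1.5,0],[0,10,0],9.5]

```text
t: 4.75
eef_pos: [472.6, 16.6, 259.7]
tcp_rot: [-1.567, -0.007, -0.727]
ft_force: [0.9, -0.4, 0.2]
opening: 1.001
```

Call:
apply_moves:
  increments:
    - [[0,0,0],[0,10,0],9.5]
    - [[0,0,0],[0,10,0],9.5]
    - [[0,0,0],[0,0,0],9.5]
    - [[0,0,0],[0,0,0],9.5]
    - [[0,0,0],[0,0,0],9.5]

```text
t: 5.38
eef_pos: [472.3, 16.7, 258.4]
tcp_rot: [-1.567, -0.004, -1.081]
ft_force: [-0.1, 0.1, 0.5]
opening: 0.996
```

```bash
python3 - <<'E'
from h import *
rel(470,15,179,np.radians(-59))
st=readout.state(); p=read_camera('wrist'); M=T(p,st); save(p,'d')
print('handle',[(w(M,d['point']).tolist(),round(d['confidence'],2)) for d in nets.mark_of(p,'handle_grip')[:2]])
print('px',proj(p,M,[470,15,207]))
E
```

```text
t 5.38 pos [472.3  16.7 258.4] rot [-89.76  -0.22 -61.95] op 0.996 F [-0.1  0.1  0.5] M [-0.08  0.08 -0.02] q [-0.1   0.22  1.86 -0.    1.05 -0.59]
shift cm [ 0.01  7.94 -0.32] rv deg [-0.24 -2.95  0.22]
handle [([467.8, 17.5, 197.9], 0.68)]
px (np.float64(253.02104279606394), np.float64(205.7696449571439))
```

View pics/d.png

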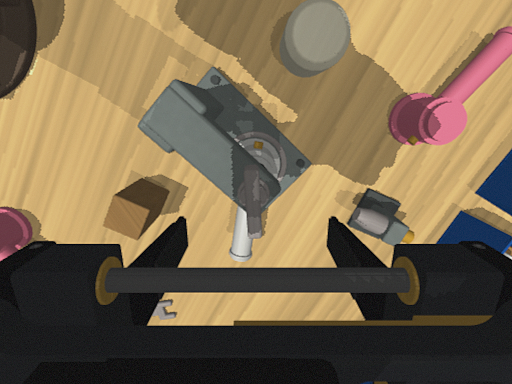

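```bash
python3 - <<'E'
from h import *
im=cv2.imread('pics/d.png')[140:250,195:315]
cv2.imwrite('pics/d2.png',cv2.convertScaleAbs(cv2.resize(im,None,fx=5,fy=5,interpolation=cv2.INTER_CUBIC),alpha=1.5))
E
```

```text
(no output)
```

View pics/d2.png

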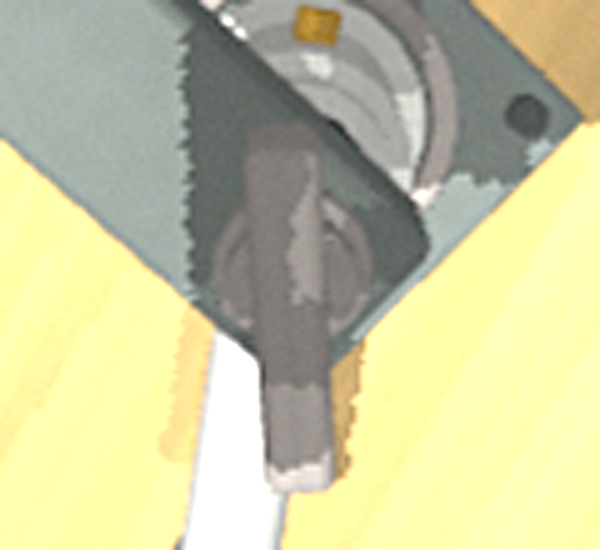

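```bash
python3 - <<'E'
from h import *
st=readout.state(); p=read_camera('wrist'); M=T(p,st)
Q=[]
for a,b in(((248,155),(268,485)),((320,160),(332,480))):
    q=[ray(p,M,195+(u+.5)/5-.5,140+(v+.5)/5-.5,207) for u,v in(a,b)]; d=q[1]-q[0]; Q+=q
    print(np.degrees(np.arctan2(d[1],d[0])).round(1),np.linalg.norm(d).round(1))
print(np.mean(Q,0))
E
```

```text
-59.3 60.3
-59.8 58.5
[469.578259    15.83246539 207.        ]
```

Call:
apply_moves:
  increments:
    - [[0,2,-0.3],[0,-2.5,0],9.5]
    - [[0,2,0],[0,0,0],9.5]
    - [[0,2,0],[0,0,0],9.5]
    - [[0,0,0],[0,0,0],9.5]
    - [[0,0,0],[0,0,0],9.5]

```text
t: 6.15
eef_pos: [470.6, 15.1, 198.1]
tcp_rot: [-1.565, -0.005, -1.034]
ft_force: [0.0, -0.2, 1.0]
opening: 0.998
```

```bash
python3 -c "
from h import *
rel(470,15.5,179,np.radians(-59.5))"
```

```text
t 6.15 pos [470.6  15.1 198.1] rot [-89.67  -0.3  -59.27] op 0.998 F [ 0.  -0.2  1. ] M [-0.06  0.03 -0.  ] q [-0.11  0.29  1.95 -0.    0.89 -0.64]
shift cm [-0.07  1.91 -0.04] rv deg [-0.33  0.23  0.3 ]
```

Call:
apply_moves:
  increments:
    - [[0,1.8,0],[0,0,0],9.5]
    - [[0,0,0],[0,0,0],5]
    - [[0,0,0],[0,0,0],2.5]
    - [[0,0,0],[0,0,0],2.0]
    - [[0,0,0],[0,0,0],1.7]

```text
t: 6.78
eef_pos: [472.4, 15.0, 183.7]
tcp_rot: [-1.56, -0.009, -1.034]
ft_force: [0.1, -1.2, -0.0]
opening: 0.636
```

Call:
apply_moves:
  increments:
    - [[0,0,0],[0,0,0],1.4]
    - [[0,0,0],[0,0,0],0.8]
    - [[0,0,0],[0,0,0],0.5]
    - [[0,0,0],[0,0,0],0.5]
    - [[0,0,0],[0,0,0],0.5]

```text
t: 7.4
eef_pos: [470.3, 13.8, 183.8]
tcp_rot: [-1.566, -0.008, -1.032]
ft_force: [-8.2, -9.1, 7.1]
opening: 0.132
```

```bash
python3 -c "
from h import *
rel(470,15.5,179,np.radians(-59.5))"
```

```text
t 7.4 pos [470.3  13.8 183.8] rot [-89.73  -0.48 -59.13] op 0.132 F [-8.2 -9.1  7.1] M [-1.83  1.78  0.17] q [-0.11  0.31  1.97 -0.01  0.85 -0.64]
shift cm [-0.16  0.48  0.06] rv deg [-0.27  0.37  0.48]
```

Call:
apply_moves:
  increments:
    - [[0,0,-0.1],[0,0,0],0.5]
    - [[0,0,0],[0,-8,0],0.5]
    - [[0,0,0],[0,-8,0],0.5]
    - [[0,0,0],[0,-8,0],0.5]
    - [[0,0,0],[0,0,0],0.5]

```text
t: 8.02
eef_pos: [470.6, 14.1, 183.9]
tcp_rot: [-1.567, -0.011, -0.603]
ft_force: [0.1, -0.2, 1.5]
opening: 0.13
```

```bash
python3 -c "
from h import *
rel(470,15.5,184,np.radians(1))"
```

```text
t 8.03 pos [470.6  14.1 183.9] rot [-89.78  -0.62 -34.55] op 0.13 F [ 0.1 -0.2  1.5] M [-0.15  0.29  0.12] q [-0.11  0.31  1.97 -0.    0.85 -1.08]
shift cm [-0.13 -0.01  0.08] rv deg [-2.000e-02 -3.555e+01  6.700e-01]
```

Call:
apply_moves:
  increments:
    - [[0,0,0],[0,-9,0],0.5]
    - [[0,0,0],[0,-9,0],0.5]
    - [[0,0,0],[0,-9,0],0.5]
    - [[0,0,0],[0,-9,0],0.5]
    - [[0,0,0],[0,0,0],0.5]

```text
t: 8.65
eef_pos: [470.9, 14.9, 183.9]
tcp_rot: [-1.572, -0.012, 0.024]
ft_force: [0.1, -1.7, 0.9]
opening: 0.131
```

```bash
python3 -c "
from h import *
rel(470,15.5,250,np.radians(1))"
```

```text
t 8.65 pos [470.9  14.9 183.9] rot [-90.08  -0.66   1.35] op 0.131 F [ 0.1 -1.7  0.9] M [-0.03  0.15  0.1 ] q [-0.11  0.31  1.97  0.    0.85 -1.7 ]
shift cm [-0.01 -6.61  0.05] rv deg [0.07 0.35 0.66]
```

Call:
apply_moves:
  increments:
    - [[0,0,0],[0,0,0],4.0]
    - [[0,0,0],[0,0,0],6.5]
    - [[0,0,0],[0,0,0],6.5]
    - [[0,-4,0],[0,0,0],6.5]
    - [[0,-5,0],[0,0,0],6.5]

```text
t: 9.28
eef_pos: [468.7, 15.0, 273.0]
tcp_rot: [-1.571, -0.005, 0.012]
ft_force: [0.3, -0.0, 0.6]
opening: 0.597
```

Call:
apply_moves:
  increments:
    - [[1.6,0,-5.2],[0,0,0],6.5]
    - [[1.6,0,-5.2],[0,0,0],6.5]
    - [[0,0,0],[0,10,0],6.5]
    - [[0,0,0],[0,10,0],6.5]
    - [[0,0,0],[0,10,0],6.5]

```text
t: 9.9
eef_pos: [504.1, -92.3, 277.3]
tcp_rot: [-1.566, -0.011, -0.531]
ft_force: [-0.1, 0.1, 0.1]
opening: 0.686
```

Call:
apply_moves:
  increments:
    - [[0,2,0],[0,10,0],6.5]
    - [[0,2,0],[0,10,0],6.5]
    - [[0,2,0],[0,10,0],6.5]
    - [[0,2,0],[0,10,0],6.5]
    - [[0,0,0],[0,0,0],6.5]

```text
t: 10.52
eef_pos: [505.1, -92.7, 195.3]
tcp_rot: [-1.559, -0.006, -1.257]
ft_force: [0.5, -0.3, -0.8]
opening: 0.681
```

```bash
python3 - <<'E'
from h import *
rel(503,-87.5,43,np.radians(-72.4))
st=readout.state(); p=read_camera('wrist'); M=T(p,st); save(p,'e')
for n in ['handle_grip','neck_grip','neck_tip','housing','nozzle_tip']:
    print(n,[(w(M,d['point']).tolist(),round(d['confidence'],2)) for d in nets.mark_of(p,n)[:2]])
E
```

```text
t 10.53 pos [505.1 -92.7 195.3] rot [-89.35  -0.36 -72.03] op 0.681 F [ 0.5 -0.3 -0.8] M [-0.09 -0.01  0.02] q [-0.31  0.35  1.86  0.    0.92 -0.63]
shift cm [-0.66 15.23 -0.21] rv deg [-0.65  0.37  0.35]
handle_grip [([474.0, 14.3, 198.1], 0.57)]
neck_grip [([504.8, -85.4, 63.9], 0.6)]
neck_tip [([512.6, -111.7, 61.1], 0.91)]
housing [([638.4, -315.3, -0.7], 0.19)]
nozzle_tip [([624.1, 24.9, 65.5], 0.91)]
```

View pics/e.png

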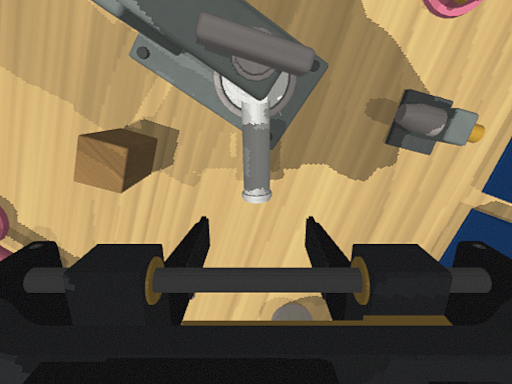

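The wrist view shows the neck vertical in the image, from (256,100) to (257,195) and centred between the fingers, so the yaw matches. The handle has turned. Next I descend and grip.

Call:
apply_moves:
  increments:
    - [[-0.4,3.5,-0.2],[-0.6,0,0.3],6.5]
    - [[0,4,0],[0,0,0],6.5]
    - [[0,4,0],[0,0,0],6.5]
    - [[0,3,0],[0,0,0],6.5]
    - [[0,0,0],[0,0,0],6.5]

```text
t: 11.45
eef_pos: [506.4, -90.8, 51.5]
tcp_rot: [-1.561, -0.008, -1.25]
ft_force: [-0.8, -0.7, 0.4]
opening: 0.684
```

```bash
python3 - <<'E'
from h import *
rel(504,-91,43,np.radians(-72.4))
p=read_camera('side'); save(p,'f'); a=cv2.imread('pics/f.png'); q=read_camera('scene'); save(q,'g'); b=cv2.imread('pics/g.png')
cv2.imwrite('pics/fg.png',np.hstack([cv2.resize(a[60:300,150:400],None,fx=1.6,fy=1.6),cv2.resize(b[60:300,180:430],None,fx=1.6,fy=1.6)]))
E
```

```text
t 11.45 pos [506.4 -90.8  51.5] rot [-89.44  -0.43 -71.61] op 0.684 F [-0.8 -0.7  0.4] M [-0.09  0.01 -0.03] q [-0.31  0.57  1.99 -0.    0.57 -0.63]
shift cm [-0.06  0.85 -0.25] rv deg [-0.57  0.8   0.43]
```

View pics/fg.png

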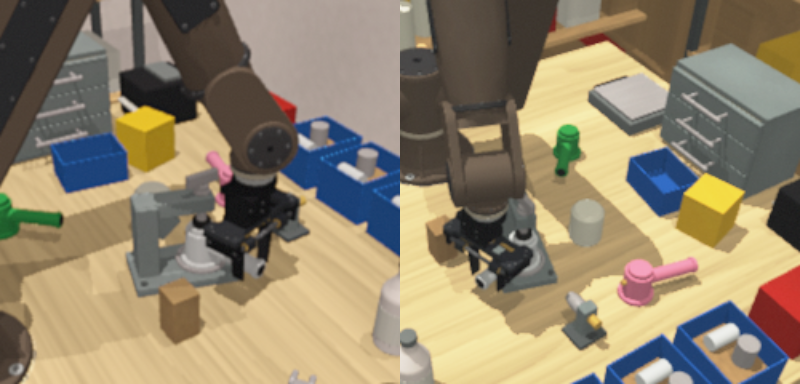

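Call:
apply_moves:
  increments:
    - [[0,0.9,-0.2],[0,0.6,0],6.5]
    - [[0,0,0],[0,0,0],4.5]
    - [[0,0,0],[0,0,0],3.5]
    - [[0,0,0],[0,0,0],2.6]
    - [[0,0,0],[0,0,0],2.5]

```text
t: 12.18
eef_pos: [507.0, -92.2, 47.3]
tcp_rot: [-1.553, -0.013, -1.261]
ft_force: [-0.4, -0.3, 0.6]
opening: 0.318
```

Call:
apply_moves:
  increments:
    - [[0,0,0],[0,0,0],2.5]
    - [[0,0,0],[0,0,0],2.5]
    - [[0,0,0],[0,0,0],2.5]
    - [[0,0,0],[0,0,0],2.5]
    - [[0,0,0],[0,0,0],2.5]

```text
t: 12.8
eef_pos: [506.8, -92.3, 47.3]
tcp_rot: [-1.554, -0.013, -1.26]
ft_force: [-0.9, -1.2, 0.0]
opening: 0.308
```

```bash
python3 - <<'E'
from h import *
rel(504,-91,43,np.radians(-72.4))
p=np.array(readout.state()['eef_pos'])-[470.7,14.5,0]; print(np.hypot(*p[:2]),np.degrees(np.arctan2(p[1],p[0])))
E
```

```text
t 12.8 pos [506.8 -92.3  47.3] rot [-89.03  -0.73 -72.19] op 0.308 F [-0.9 -1.2  0. ] M [-0.16  0.06  0.2 ] q [-0.31  0.58  2.   -0.    0.55 -0.62]
shift cm [-0.21  0.42 -0.24] rv deg [-0.97  0.22  0.73]
112.71834844035138 -71.3017859678401
```

Call:
apply_moves:
  increments:
    - [[0,0,0.78],[0,-4,0],2.5]
    - [[0,0,0.78],[0,-4,0],2.5]
    - [[0,0,0.78],[0,-4,0],2.5]
    - [[0,0,0],[0,0,0],2.5]
    - [[0,0,0],[0,0,0],2.5]

```text
t: 13.42
eef_pos: [529.7, -83.3, 47.5]
tcp_rot: [-1.555, -0.016, -1.05]
ft_force: [0.0, -1.3, -1.2]
opening: 0.307
```

```bash
python3 - <<'E'
from h import *
rel(504,-91,43,np.radians(-72.4))
p=np.array(readout.state()['eef_pos'])-[470.7,14.5,0]; print(np.hypot(*p[:2]),np.degrees(np.arctan2(p[1],p[0])))
E
```

```text
t 13.43 pos [529.7 -83.3  47.5] rot [-89.09  -0.93 -60.16] op 0.307 F [ 0.  -1.3 -1.2] M [-0.15 -0.09  0.08] q [-0.28  0.6   1.95  0.    0.58 -0.8 ]
shift cm [-0.62  0.39 -2.62] rv deg [-1.   12.25  0.83]
114.2096678933709 -58.87157425935596
```

Call:
apply_moves:
  increments:
    - [[-0.2,0,1.55],[0,-8,0],2.5]
    - [[-0.15,0,1.55],[0,-8,0],2.5]
    - [[-0.15,0,1.55],[0,-8,0],2.5]
    - [[-0.15,0,1.55],[0,-8,0],2.5]
    - [[0,0,0],[0,0,0],2.5]

```text
t: 14.05
eef_pos: [572.4, -37.2, 48.5]
tcp_rot: [-1.564, -0.024, -0.487]
ft_force: [-0.1, 0.2, -2.0]
opening: 0.311
```

```bash
python3 - <<'E'
from h import *
rel(504,-91,43,np.radians(4))
p=np.array(readout.state()['eef_pos'])-[470.7,14.5,0]; print(np.hypot(*p[:2]),np.degrees(np.arctan2(p[1],p[0])))
E
```

```text
t 14.05 pos [572.4 -37.2  48.5] rot [-89.61  -1.39 -27.91] op 0.311 F [-0.1  0.2 -2. ] M [ 0.15 -0.06 -0.  ] q [-0.18  0.63  1.85 -0.    0.63 -1.26]
shift cm [-3.53  0.41 -7.96] rv deg [ 1.000e-02 -3.191e+01  1.460e+00]
114.05713619957861 -26.928568923662738
```

Call:
apply_moves:
  increments:
    - [[-0.15,0.05,1.45],[0,-7.5,0.4],2.5]
    - [[-0.12,0.05,1.45],[0,-7.5,0.3],2.5]
    - [[-0.12,0,1.45],[0,-7.5,0.3],2.5]
    - [[-0.12,0,1.45],[0,-7.5,0],2.5]
    - [[0,0,0],[0,0,0],2.5]

```text
t: 14.68
eef_pos: [583.6, 18.0, 47.9]
tcp_rot: [-1.57, -0.009, 0.024]
ft_force: [-0.5, 0.9, -1.2]
opening: 0.313
```

```bash
python3 - <<'E'
from h import *
rel(504,-91,47,np.radians(4))
p=np.array(readout.state()['eef_pos'])-[470.7,14.5,0]; print(np.hypot(*p[:2]),np.degrees(np.arctan2(p[1],p[0])))
for c in('scene','side'):
  p=read_camera(c);M=T(p); save(p,'n'+c)
  for n in ['neck_tip','neck_grip','housing','nozzle_tip','nozzle','stand','handle_grip']:
    print(c,n,[(w(M,d['point']).tolist(),round(d['confidence'],2)) for d in nets.mark_of(p,n)[:3] if 420<w(M,d['point'])[0]<640 and abs(w(M,d['point'])[1])<140])
a=cv2.imread('pics/nside.png');b=cv2.imread('pics/nscene.png')
cv2.imwrite('pics/n.png',np.hstack([cv2.resize(a[130:270,200:350],(400,373),interpolation=2),cv2.resize(b[150:290,220:370],(400,373),interpolation=2)]))
E
```

```text
t 14.68 pos [583.6  18.   47.9] rot [-89.94  -0.52   1.4 ] op 0.313 F [-0.5  0.9 -1.2] M [ 0.49 -0.11 -0.1 ] q [-0.08  0.64  1.82  0.    0.67 -1.68]
shift cm [ -8.22   0.   -10.7 ] rv deg [-0.05 -2.6   0.52]
112.91103509968343 1.7666180423528233
scene neck_tip [([603.7, 18.3, 62.5], 0.61)]
scene neck_grip [([571.2, 14.0, 68.9], 0.72)]
scene housing []
scene nozzle_tip [([628.3, 27.2, 63.5], 0.61)]
scene nozzle []
scene stand [([472.2, 12.7, 0.8], 0.79)]
scene handle_grip [([468.2, 14.0, 198.3], 0.36)]
side neck_tip [([606.9, 19.3, 60.2], 0.76)]
side neck_grip [([574.2, 20.3, 62.0], 0.67)]
side housing [([471.1, 8.8, 18.3], 0.79)]
side nozzle_tip [([633.8, 26.5, 60.0], 0.58)]
side nozzle [([574.4, 20.0, 65.1], 0.33)]
side stand [([471.4, 17.1, -4.9], 0.62)]
side handle_grip [([467.9, 15.6, 192.6], 0.63)]
```

View pics/n.png

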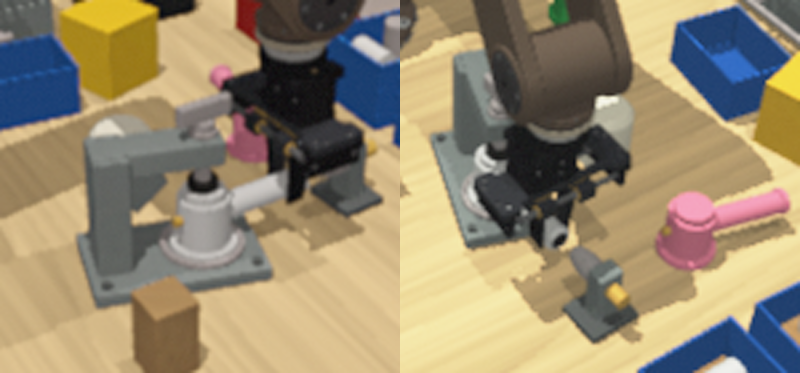

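The neck is now within a few degrees of the nozzle, with its tip facing it in the scene crop at (550,235) versus (580,260), and the forearm is clear. I'll make the small remaining turn.

Call:
apply_moves:
  increments:
    - [[0,0.1,0.5],[0,-2.6,0],2.5]
    - [[0,0,0],[0,0,0],2.5]
    - [[0,0,0],[0,0,0],4.0]
    - [[0,0,0],[0,0,0],6.0]
    - [[0,0,0],[0,0,0],6.5]

```text
t: 16.1
eef_pos: [585.1, 22.7, 47.5]
tcp_rot: [-1.572, -0.012, 0.078]
ft_force: [-0.6, 0.1, 0.1]
opening: 0.566
```

```bash
python3 - <<'E'
from h import *
rel(504,-91,47,np.radians(4))
E
```

```text
t 16.1 pos [585.1  22.7  47.5] rot [-90.06  -0.7    4.47] op 0.566 F [-0.6  0.1  0.1] M [ 0.02  0.01 -0.04] q [-0.07  0.65  1.81  0.    0.67 -1.72]
shift cm [ -8.97  -0.05 -10.7 ] rv deg [0.06 0.47 0.7 ]
```

Call:
apply_moves:
  increments:
    - [[0,-4,0],[0,0,0],6.5]
    - [[0,-5,0],[0,0,0],6.5]
    - [[-2,-6,0],[0,0,0],6.5]
    - [[-5,-3,0],[0,0,0],6.5]
    - [[0,0,0],[0,0,0],6.5]

```text
t: 16.73
eef_pos: [512.3, 16.4, 230.8]
tcp_rot: [-1.573, -0.013, 0.078]
ft_force: [0.1, -1.1, 0.7]
opening: 0.679
```

```bash
python3 - <<'E'
from h import *
rel(470,14.5,280,0)
for i in range(2):
  st=readout.state(); p=read_camera('wrist'); M=T(p,st); save(p,'o')
  for n in ['handle_grip','neck_grip','neck_tip','housing','nozzle_tip']:
    print(n,[(w(M,d['point']).tolist(),round(d['confidence'],2)) for d in nets.mark_of(p,n)[:2]])
print('axis px',proj(p,M,[470.7,14.5,207]),'nozzle',proj(p,M,[630,25.6,62]))
E
```

```text
t 16.73 pos [512.3  16.4 230.8] rot [-90.14  -0.75   4.49] op 0.679 F [ 0.1 -1.1  0.7] M [-0.02 -0.01  0.01] q [-0.1   0.31  1.82 -0.    1.   -1.75]
shift cm [-4.17 -4.97  0.13] rv deg [0.11 4.49 0.75]
handle_grip [([469.0, 16.4, 195.9], 0.78), ([604.9, 25.9, 62.3], 0.15)]
neck_grip [([627.6, 22.8, 63.4], 0.38)]
neck_tip [([606.6, 28.8, 60.3], 0.69), ([349.3, -118.6, 2.1], 0.33)]
housing [([655.0, 182.0, 0.8], 0.86)]
nozzle_tip [([626.9, 23.2, 65.8], 0.56)]
handle_grip [([470.3, 15.8, 199.1], 0.58)]
neck_grip [([575.6, 22.3, 61.7], 0.84)]
neck_tip [([608.2, 27.8, 62.5], 0.81)]
housing [([654.3, 178.8, -1.9], 0.84)]
nozzle_tip [([628.3, 25.3, 62.9], 0.96), ([575.9, 21.0, 60.6], 0.18)]
axis px (np.float64(258.6028992615142), np.float64(162.14181542548158)) nozzle (np.float64(256.84450292230537), np.float64(255.1012972920468))
```

View pics/o.png

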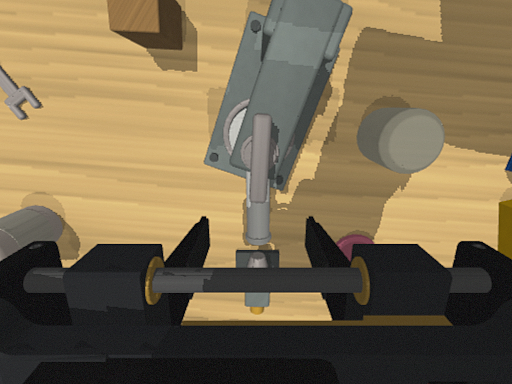

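```bash
python3 - <<'E'
from h import *
im=cv2.imread('pics/o.png')[170:320,215:305]
cv2.imwrite('pics/o2.png',cv2.convertScaleAbs(cv2.resize(im,None,fx=4,fy=4,interpolation=cv2.INTER_CUBIC),alpha=1.3))
E
```

```text
(no output)
```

View pics/o2.png

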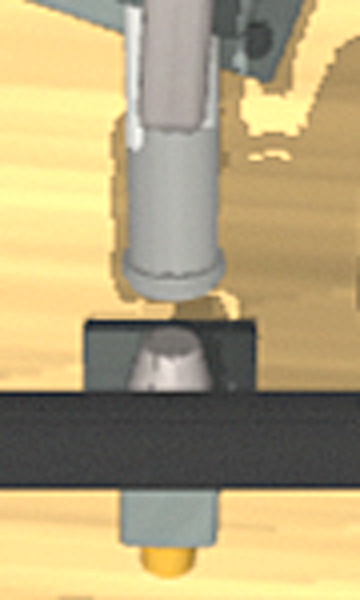

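```bash
python3 - <<'E'
from h import *
st=readout.state(); p=read_camera('wrist'); M=T(p,st)
f=lambda u,v,z=62: ray(p,M,215+(u+.5)/4-.5,170+(v+.5)/4-.5,z)
A=np.array([470.7,14.5])
for n,u,v,z in [('bead',174.5,270,62),('neck130',173.5,130,62),('neck240',174.5,240,62),('noz340',175,340,62),('noz385',171.5,385,62),('post',169,515,84),('gold',168,560,62),('footfront',170,355,10)]:
    q=f(u,v,z); d=q[:2]-A; print(n,q.round(1),np.degrees(np.arctan2(d[1],d[0])).round(2))
E
```

```text
bead [602.7  25.4  62. ] 4.7
neck130 [552.6  21.   62. ] 4.53
neck240 [591.6  24.5  62. ] 4.71
noz340 [629.4  27.7  62. ] 4.75
noz385 [647.2  27.9  62. ] 4.34
post [683.8  30.   84. ] 4.15
gold [721.3  32.5  62. ] 4.11
footfront [666.9  28.9  10. ] 4.19
```

Tool yaw, neck edges and nozzle agree to within about 0.3°: neck ≈ 4.6°, nozzle ≈ 4.2°. Back to the handle to retighten.

Call:
apply_moves:
  increments:
    - [[-4.1,0,0.15],[0,3,0.7],6.5]
    - [[0,0,0],[0,0,0],6.5]
    - [[0,2.3,0],[0,0,0],6.5]
    - [[0,2.0,0],[0,0,0],6.5]
    - [[0,0,0],[0,0,0],6.5]

```text
t: 18.0
eef_pos: [474.2, 14.6, 184.2]
tcp_rot: [-1.573, 0.0, 0.026]
ft_force: [0.1, -0.1, -0.1]
opening: 0.685
```

```bash
python3 -c "
from h import *
rel(470.8,14.6,183.8,np.radians(1.35))"
```

```text
t 18.0 pos [474.2  14.6 184.2] rot [-9.01e+01  1.00e-02  1.49e+00] op 0.685 F [ 0.1 -0.1 -0.1] M [0.   0.03 0.03] q [-0.11  0.32  1.95 -0.    0.87 -1.7 ]
shift cm [-0.34  0.04  0.01] rv deg [ 0.1   0.14 -0.01]
```

Call:
apply_moves:
  increments:
    - [[-0.35,0,0],[0,0,0],4.0]
    - [[0,0,0],[0,0,0],2.5]
    - [[0,0,0],[0,0,0],0.5]
    - [[0,0,0],[0,0,0],0.5]
    - [[0,0,0],[0,0,0],0.5]

```text
t: 18.62
eef_pos: [472.0, 14.4, 186.4]
tcp_rot: [-1.573, -0.004, 0.027]
ft_force: [-0.2, 0.4, 0.7]
opening: 0.213
```

Call:
apply_moves:
  increments:
    - [[0,0,0],[0,0,0],0.5]
    - [[0,0,0],[0,8,0],0.5]
    - [[0,0,0],[0,8,0],0.5]
    - [[0,0,0],[0,8,0],0.5]
    - [[0,0,0],[0,0,0],0.5]

```text
t: 19.25
eef_pos: [471.8, 13.8, 186.4]
tcp_rot: [-1.573, -0.004, -0.403]
ft_force: [0.7, 0.1, 0.6]
opening: 0.133
```

```bash
python3 -c "
from h import *
rel(470.8,14.6,183.8,np.radians(-59.2))"
```

```text
t 19.25 pos [471.8  13.8 186.4] rot [-90.11  -0.22 -23.06] op 0.133 F [0.7 0.1 0.6] M [ 0.11 -0.03 -0.11] q [-0.11  0.31  1.96 -0.    0.87 -1.27]
shift cm [-0.12  0.26  0.03] rv deg [ 0.04 36.14  0.25]
```

Call:
apply_moves:
  increments:
    - [[0,0,0],[0,8,0],0.5]
    - [[0,0,0],[0,8,0],0.5]
    - [[0,0,0],[0,8,0],0.5]
    - [[0,0,0],[0,8,0],0.5]
    - [[0,0,0],[0,0,0],0.5]

```text
t: 19.88
eef_pos: [470.9, 12.8, 186.4]
tcp_rot: [-1.574, -0.005, -0.957]
ft_force: [-0.4, -0.8, -0.1]
opening: 0.137
```

```bash
python3 -c "
from h import *
rel(470.8,14.6,183.8,np.radians(-59.2))"
```

```text
t 19.88 pos [470.9  12.8 186.4] rot [-90.16  -0.28 -54.85] op 0.137 F [-0.4 -0.8 -0.1] M [-0.13 -0.05 -0.07] q [-0.11  0.31  1.96 -0.01  0.87 -0.72]
shift cm [-0.16  0.26  0.1 ] rv deg [0.15 4.35 0.29]
```

Call:
apply_moves:
  increments:
    - [[0,0,0],[0,4.6,0],0.5]
    - [[0,0,0],[0,0,0],0.5]
    - [[0,0,0],[0,0,0],0.5]
    - [[0,0,0],[0,0,0],0.5]
    - [[0,0,0],[0,0,0],0.5]

```text
t: 20.5
eef_pos: [470.8, 12.7, 186.4]
tcp_rot: [-1.574, -0.005, -1.021]
ft_force: [-1.2, -1.5, 1.1]
opening: 0.135
```

```bash
python3 -c "
from h import *
rel(470.8,14.6,183.8,np.radians(-59.2))"
```

```text
t 20.5 pos [470.8  12.7 186.4] rot [-90.16  -0.29 -58.5 ] op 0.135 F [-1.2 -1.5  1.1] M [-0.32  0.19 -0.04] q [-0.11  0.31  1.96 -0.01  0.87 -0.66]
shift cm [-0.16  0.26  0.1 ] rv deg [0.15 0.7  0.29]
```

Call:
apply_moves:
  increments:
    - [[0,0,0],[0,1.3,0],0.5]
    - [[0,0,0],[0,0,0],0.5]
    - [[0,0,0],[0,0,0],0.5]
    - [[0,0,0],[0,0,0],0.5]
    - [[0,0,0],[0,0,0],0.5]

```text
t: 21.12
eef_pos: [470.7, 12.7, 186.4]
tcp_rot: [-1.574, -0.005, -1.044]
ft_force: [-1.3, -2.2, 0.5]
opening: 0.133
```

Call:
apply_moves:
  increments:
    - [[0,0,0],[0,0,0],3]
    - [[0,0,0],[0,0,0],6.5]
    - [[0,0,0],[0,0,0],6.5]
    - [[0,-3.5,0],[0,0,0],9.5]
    - [[0,-3.5,0],[0,0,0],9.5]

```text
t: 21.75
eef_pos: [470.1, 13.6, 256.0]
tcp_rot: [-1.577, -0.002, -1.044]
ft_force: [-0.4, 0.3, 0.5]
opening: 0.601
```

```bash
python3 - <<'E'
from h import *
rel(470.8,14.6,258,np.radians(-59.2))
st=readout.state(); p=read_camera('wrist'); M=T(p,st); save(p,'r')
for n in ['handle_grip','neck_grip','neck_tip','nozzle_tip']:
    print(n,[(w(M,d['point']).tolist(),round(d['confidence'],2)) for d in nets.mark_of(p,n)[:2]])
im=cv2.imread('pics/r.png')[120:270,195:415]
cv2.imwrite('pics/r2.png',cv2.convertScaleAbs(cv2.resize(im,None,fx=3.5,fy=3.5,interpolation=cv2.INTER_CUBIC),alpha=1.5))
E
```

```text
t 21.75 pos [470.1  13.6 256. ] rot [-90.34  -0.1  -59.83] op 0.601 F [-0.4  0.3  0.5] M [-0.1   0.04  0.01] q [-0.11  0.23  1.86 -0.01  1.06 -0.63]
shift cm [-0.05 -0.2   0.11] rv deg [ 0.34 -0.63  0.09]
handle_grip [([466.7, 14.2, 197.0], 0.84)]
neck_grip [([577.3, 20.6, 64.7], 0.97), ([674.9, 285.6, 47.8], 0.82)]
neck_tip [([605.8, 23.9, 61.7], 0.89)]
nozzle_tip [([626.4, 23.4, 68.6], 0.67)]
```

View pics/r2.png

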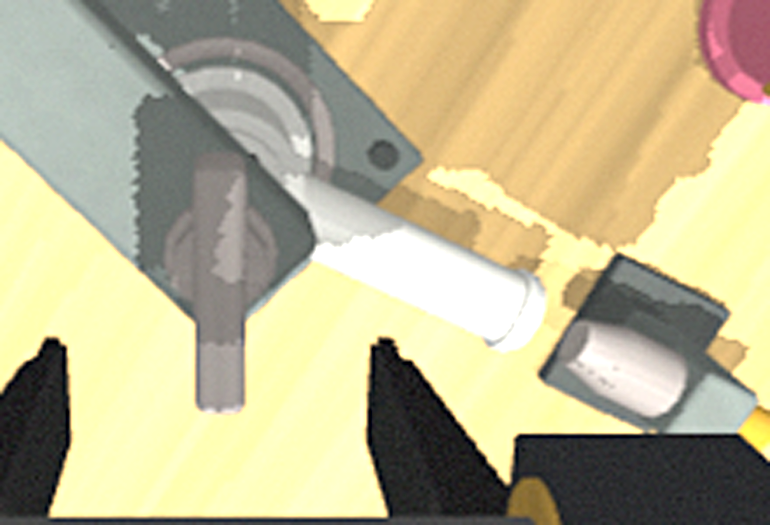

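```bash
python3 - <<'E'
from h import *
st=readout.state(); p=read_camera('wrist'); M=T(p,st)
f=lambda u,v,z=62: ray(p,M,195+(u+.5)/3.5-.5,120+(v+.5)/3.5-.5,z)
A=np.array([470.7,14.5])
def L(a,b,n,z=62):
    q=f(*a,z),f(*b,z); d=(q[1]-q[0]); print(n,q[0].round(1),q[1].round(1),np.degrees(np.arctan2(d[1],d[0])).round(1))
L((194,170),(197,405),'barL',207);L((246,170),(244,405),'barR',207)
L((330,180),(515,265),'neckU');L((312,262),(480,340),'neckL');L((577,342),(755,425),'noz')
for n,u,v in [('bead',519,310),('noz',577,342),('nozback',665,387)]:
    d=f(u,v)[:2]-A; print(n,f(u,v).round(1),np.degrees(np.arctan2(d[1],d[0])).round(2))
E
```

```text
barL [448.3  39.7 207. ] [478.7 -11.9 207. ] -59.5
barR [458.7  45.8 207. ] [488.9  -6.  207. ] -59.8
neckU [507.8  33.1  62. ] [589.6  40.9  62. ] 5.4
neckL [519.4   1.3  62. ] [595.9   7.4  62. ] 4.6
noz [630.4  26.6  62. ] [716.7  33.8  62. ] 4.8
bead [602.1  26.1  62. ] 5.04
noz [630.4  26.6  62. ] 4.33
nozback [673.6  28.7  62. ] 4.0
```

Call:
apply_moves:
  increments:
    - [[0,-3,0],[0,0,0],9.5]
    - [[0,-3,0],[0,0,0],9.5]
    - [[0,0,0],[0,0,0],9.5]
    - [[0,0,0],[0,0,0],9.5]
    - [[0,0,0],[0,0,0],9.5]

```text
t: 22.68
eef_pos: [468.7, 13.9, 309.8]
tcp_rot: [-1.586, 0.005, -1.044]
ft_force: [0.1, 0.1, 1.2]
opening: 0.999
```

```bash
python3 - <<'E'
from h import *
rel(470,14,320)
for c in ('scene','side'):
    p=read_camera(c); M=T(p)
    for n in ['housing','neck_tip','nozzle_tip','pad','oil_filter','plug_carton']:
        print(c,n,[(w(M,d['point']).tolist(),round(d['confidence'],2)) for d in nets.mark_of(p,n)[:3]])
print(env.job_done())
E
```

```text
t 22.68 pos [468.7  13.9 309.8] rot [-90.85   0.28 -59.84] op 0.999 F [0.1 0.1 1.2] M [-0.05 -0.03  0.03] q [-0.11  0.18  1.78 -0.01  1.2  -0.63]
shift cm [ 0.05 -1.02  0.1 ] rv deg [ 0.85  0.   -0.28]
scene housing [([158.7, -282.4, 2.2], 0.86), ([650.1, 181.3, -1.1], 0.7), ([469.5, 11.4, 20.7], 0.66)]
scene neck_tip [([681.8, 314.4, 46.3], 0.91), ([278.2, 239.3, 40.0], 0.89), ([277.8, -331.5, 43.3], 0.81)]
scene nozzle_tip [([606.3, 27.7, 63.7], 0.58), ([575.3, 450.8, 3.1], 0.38)]
scene pad [([470.8, 7.3, 103.6], 0.63), ([574.9, 448.8, -1.3], 0.24)]
scene oil_filter [([455.4, 190.5, 5.3], 0.67), ([470.7, 13.8, 196.2], 0.15)]
scene plug_carton [([346.2, -118.3, 1.8], 0.55)]
side housing [([654.8, 187.6, -2.2], 0.9), ([472.3, 11.6, 15.0], 0.83), ([178.8, 326.3, -0.1], 0.73)]
side neck_tip [([676.9, 316.6, 40.1], 0.93), ([279.7, -328.2, 45.6], 0.78), ([605.6, 24.8, 57.6], 0.63)]
side nozzle_tip [([629.5, 27.2, 63.8], 0.77)]
side pad [([473.1, 13.1, 97.7], 0.4)]
side oil_filter [([639.4, -316.4, 3.2], 0.72)]
side plug_carton [([349.5, -118.6, 6.6], 0.93), ([545.5, -408.3, -3.2], 0.56)]
the job is handed in; nothing more can be done
None
```

The housing's neck now points at the nozzle and it is clamped again. I handed the job in at about 23 s. I backed the T-handle off about 60°, gripped the neck and turned the housing about 77°, then screwed the handle back and let go.

**Clamp:** The bar stands at −59.65° by camera, against −59.55° before I started. The gripper's own reading was −59.8° against −59.1°, about 0.7° tighter. I had no direct reading of the clamping force.

**Aim:** In the last wrist picture, after clamping, the neck measured 4.6–5.4° and the nozzle 4.0–4.8°. That leaves about 0.5° between them, within my measuring error.

**Forces:** Wrist forces stayed below about 3 N while the housing turned. The largest reading was about 14 N, when the gripper first closed on the handle bar.

**Seat:** The gripper rose about 1 mm and tipped about 1° partway through the turn, and I brought it back. Afterwards the networks put the housing's base 15–21 mm above the bench. It should be 20 mm and they are good to about 4 mm, so the lowest reading is just outside that.

**Rest of the bench:** The last check showed the plug carton and the oil filter where they were. I did not check the other loose items again, though the arm never went near them. In that check the scene camera gave the neck's end the nozzle-tip name; the side camera had both right.

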